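Pack the solder spools into the round tin

TASK

The round blue tin packs seven red solder spools as a honeycomb, one in the middle and six around it, but two opposite places in the ring are empty. Set one of the two loose red spools of silver solder (not the copper or yellow wire) in each gap, without dropping them, so that both stand upright on the tin's floor with the middle spool still standing in the middle.

Things in the scene. Friction and masses are not known exactly. Their poses are not given: they have to be found in the camera images.
- tin: Open round blue tin, fixed; outside diameter 158 mm, inside 152, rim 40 high, inner floor 3 mm above its underside. Origin: underside centre, z up. Gap centres at x = +50 and -50 mm, y = 0; either spool fits either gap, play 3 outward, 6 inward, 8 sideways. Five loose red spools stand inside; their hubs begin 38 mm from a gap's centre, so open fingers only to about 40 mm to let go.
- solder_1: Loose upright spool, red flanges, silver wire, red finger hub; about 120 g. Spool 44 mm diameter, 45 tall, foot bevelled to 34; hub 20 mm diameter from 45 to 71 mm height: grip it there from above. Origin: underside centre, z up; round, yaw is free. Same-shaped spools nearby (copper wire, black flanges; yellow wire, white flanges) stay out of the tin.
- solder_2: The second loose solder spool on the bench, identical to solder_1.
- centre_spool: Red spool like solder_1, already standing loose in the middle of the tin. Origin: underside centre.
There are look-alikes about, which are no part of the job. What is shaped like the solder_2 but purple is not meant.

How it is judged (in metres and radians):
At the end, for the whole second after the job is handed in: A loose solder spool stands in each gap: within 15 mm of the gap's centre along the tin's x and y, under 9 mm above the tin's underside, upright within 10 degrees, at rest. The middle spool stands likewise within 15 mm of the tin's centre (((x of solder_1 in the frame of tin between 0.035 and 0.065 m and x of solder_2 in the frame of tin between -0.065 and -0.035 m) or (x of solder_1 in the frame of tin between -0.065 and -0.035 m and x of solder_2 in the frame of tin between 0.035 and 0.065 m)) and y of solder_1 in the frame of tin between -0.015 and 0.015 m and y of solder_2 in the frame of tin between -0.015 and 0.015 m and z of solder_1 in the frame of tin between -0.002 and 0.009 m and angle between each of solder_1, solder_2, centre_spool's own z axis and vertical below 0.175 rad and linear speed of each of solder_1, solder_2, centre_spool below 0.02 m/s and z of solder_2 in the frame of tin between -0.002 and 0.009 m and z of centre_spool in the frame of tin between -0.002 and 0.009 m and horizontal distance between centre_spool and tin below 0.015 m); the robot touches nothing.
It fails at once if a solder spool is dropped (falls freely, faster than 0.7 m/s, out of the fingers) ((contact force between the fingers and solder_1 below 0.05 N and linear speed of solder_1 above 0.7 m/s) or (contact force between the fingers and solder_2 below 0.05 N and linear speed of solder_2 above 0.7 m/s)).
It also fails if it takes over 64 s, if anything falls off the work surface, if the arm or the gripper's body presses on something with over 40 N, if the wrist force passes 120 N, or if a joint passes its speed limit or range.

ROBOT

A 6-joint arm with a two-finger parallel gripper is mounted at the origin on the work surface. World frame = base frame: x ahead of the robot, y to its left, z up, the work surface at z = 0. Lengths are in mm, angles in rad, forces in N, time in s.
With the tool pointing down it reaches from about 375 to 900 mm from the base axis. Payload 3.1 kg.
Tool frame: the origin (TCP) lies at the very end of the fingers, on their centre line; the grasp point (between the pads) lies 19 mm behind it (robot.pinch_z is the distance from the TCP to the grasp point, in mm); z points along the fingers, y is the direction in which the jaws open and shut (so a half turn about z gives the same grasp; the last joint's range is limited). The gripper opens to 87 mm and grips with 3 to 60 N. Pads are 19 mm wide; open, the fingers measure 117 mm over their backs; the gripper's body (75 mm by 190 mm) begins 51 mm behind the grasp point.
Start: joints at [-1.474, 0.527, 1.433, -0, 1.181, -0.178], TCP at [169.62, -601.519, 222.548] pointing down, gripper open.
Joint ranges: [-3.08, 3.08], [-0.75, 2.2], [0.22, 2.44], [-1.43, 4.57], [0, 2.65], [-2.85, 2.85]. Speed limits (rad/s): [2.79, 2.79, 3.14, 3.14, 3.14, 3.14].

INTERFACE

Orientations are given as a rotation vector (axis times angle).
In Python, from bench import telemetry, camera, order, robot gives the robot as it stands.
- The arm moves only by the tool carry_out, never from a script. Its arguments are lists of equal length, an entry for each row: "hand": the closure, from -1 (fully open) to 1 (shut); "offset": the shift along the tool's x, y, z in mm, a list of three; "twist": the turn, a rotation vector about the tool's x, y, z in degrees, a list of three. A call has 1 to 12 rows; each row shifts and turns the commanded pose from where the row before left it, along the tool's axes as they then stand; what a row does not reach is not made up. A row lasts 1/10 s, in which the tool goes at most 50 mm and 8.59 degrees, less where a joint would pass 70% of its speed; a pose out of reach is approached as far as the arm can. A call is refused whole if a number of a shift passes 50 or a number of a turn 8.59, either way. A call with a gripper value outside its range is refused whole. The fingers move at their own pace and stop on an object; "newtons" is the grip in N (left out, the last holds). Time passes only in rows, so rows that do not move let the fingers close. It gives the time, the measured TCP pose, the force and the opening at its end, in the units of the state.
- telemetry.state(): the state, without advancing time (a new reading comes with each control period).
- camera(name): name is "scene" or "top" or "wrist"; returns a dict with "frame" (480x640x3 uint8, red, green, blue), "depth" (480x640 float32, mm along the optical axis (not along the pixel's ray), 0 where there is no reading), "fx", "fy", "cx", "cy" (pixels), "extrinsics" (4x4, takes a point from world to camera coordinates). Camera axes: x right, y down, z forward; pixel columns grow to the right and rows downward; lengths in mm; the calibration is good to about 2 mm. A picture is of the moment at which its call begins.
- order.close_job(): hands the job in, once; it reports no verdict.
The state is a dict: "t": time; "q": joint angles; "qvel": joint speeds; "tau": joint torques, N m; "ee_pos": TCP position; "ee_rot": TCP orientation; "ft_force": force on the tool from outside, world axes, zero at the start; "torque": the same for the moment, N m; "gripper_width": opening from 0.0 (shut) to 1.0 (fully open).
Only numpy, scipy, OpenCV 4.12 (cv2) and the standard library are available. Lean on these libraries where they do the work, as an engineer would, in place of code of your own. Each camera call takes 0.05 s, during which the arm holds its last target.

## Working session

There is one attempt and no reset: what is moved stays moved. The work goes in short steps, Python scripts to look and compute and a tool call to move; the robot and the scene stay as the last step left them, time stands still between calls to the robot, and variables do not carry over. Pictures are saved under pics/ and viewed, and the job is handed in when it is done.

Besides the shell and the picture viewer there is one more tool, called after "Call:" by a JSON object that holds its "op" and its "data". carry_out: Moves the arm, as the interface text tells. Its arguments: {"type":"object","properties":{"hand":{"type":"array"},"offset":{"type":"array"},"twist":{"type":"array"},"newtons":{"type":"number"}},"required":["hand","offset","twist"]}

```bash
mkdir -p pics; ls
python3 - <<'E'
from bench import telemetry, camera, order, robot
import cv2
print(telemetry.state())
for n in ("scene","top","wrist"):
    c=camera(n); cv2.imwrite(f"pics/{n}0.png",c["frame"][:,:,::-1]); print(n,c["fx"],c["fy"],c["cx"],c["cy"],c["extrinsics"].round(3).tolist())
E
```

```text
pics
{'t': 0.0, 'q': array([-1.47451695e+00,  5.28458737e-01,  1.43388548e+00,  6.81931043e-07,
        1.18142386e+00, -1.78537652e-01]), 'qvel': array([-0.00051362, -0.00022189,  0.00045943,  0.00111393,  0.0003018 ,
        0.00018081]), 'tau': array([ 8.40511548e-04, -4.40040100e+01, -1.76592261e+01,  6.33564382e-02,
        5.82059263e-02, -1.63356267e-04]), 'ee_pos': array([ 169.54112492, -600.80433676,  221.58157026]), 'ee_rot': array([-3.10982791e+00, -4.30026292e-01, -1.41396329e-04]), 'ft_force': array([-0.12171322, -1.36685169, -0.01807429]), 'torque': array([ 0.01568648,  0.05777728, -0.02321071]), 'gripper_width': 0.9975818535040029}
scene 513.3538043838562 513.3538043838562 325.7527682388914 246.17079282675923 [[0.575, 0.818, 0.008, -318.512], [0.426, -0.291, -0.856, -216.348], [-0.698, 0.496, -0.516, 1306.29], [0.0, 0.0, 0.0, 1.0]]
top 594.8600246376454 594.8600246376454 328.15379497158034 244.70471226769257 [[0.023, -1.0, -0.017, -38.889], [-0.989, -0.021, -0.149, 589.86], [0.149, 0.021, -0.989, 980.919], [0.0, 0.0, 0.0, 1.0]]
wrist 340.83004431989036 340.83004431989036 314.62291787797557 238.61624237061346 [[0.271, -0.963, -0.002, -622.577], [-0.929, -0.262, 0.262, -31.273], [-0.253, -0.069, -0.965, 390.232], [0.0, 0.0, 0.0, 1.0]]
```

View pics/scene0.png

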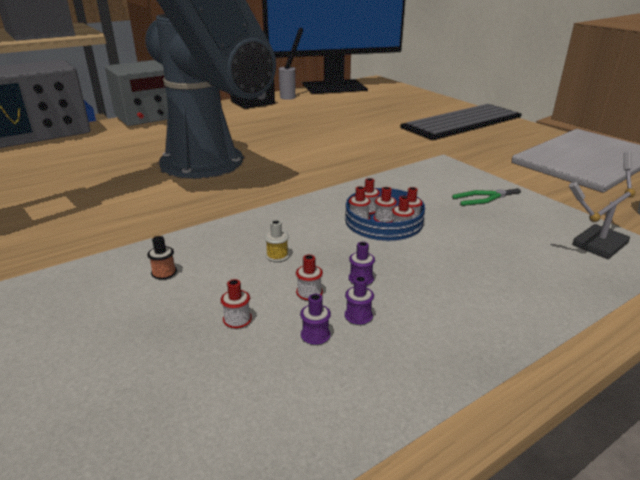

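View pics/top0.png

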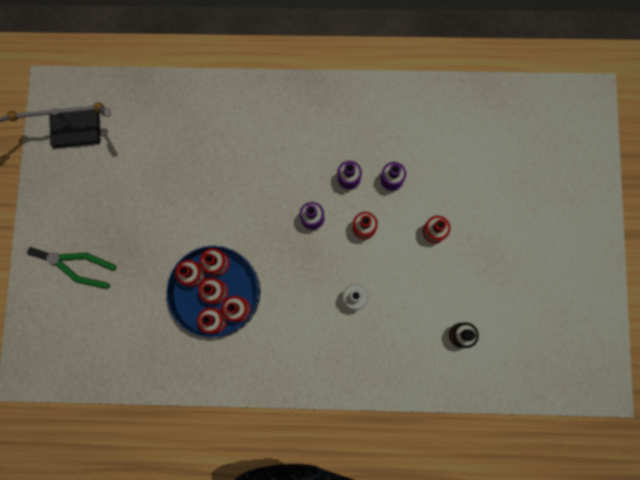

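View pics/wrist0.png

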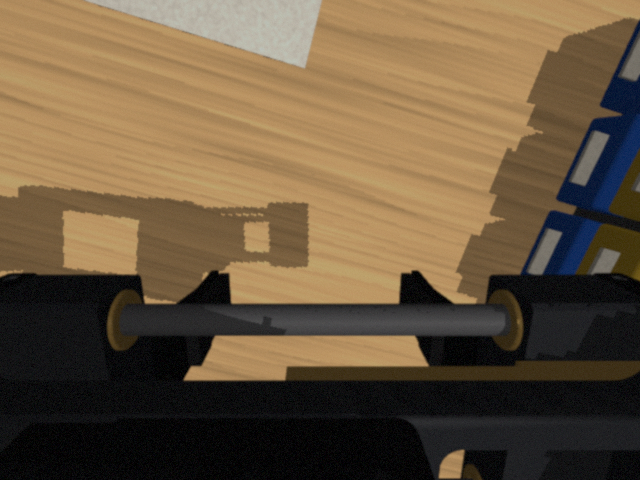

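The top view shows the loose red spools at about (365,225) and (437,229). The tin is at about (213,292), with gaps near (240,281) and (183,305).

```bash
cat > h.py <<'E'
from bench import telemetry, camera, order, robot
import cv2, numpy as np
def cloud(c):
    d=c["depth"].astype(float); v,u=np.mgrid[:480,:640]
    P=np.stack([(u-c["cx"])/c["fx"]*d,(v-c["cy"])/c["fy"]*d,d],-1)
    E=c["extrinsics"]; return (P-E[:3,3])@E[:3,:3]
def ray(c,u,v,z):
    E=c["extrinsics"];R=E[:3,:3];o=-R.T@E[:3,3]
    r=R.T@np.array([(u-c["cx"])/c["fx"],(v-c["cy"])/c["fy"],1.]); return o+r*(z-o[2])/r[2]
def mask(c,col):
    h=cv2.cvtColor(c["frame"],cv2.COLOR_RGB2HSV).astype(int); H,S,V=h[...,0],h[...,1],h[...,2]
    if col=="red": return ((H<7)|(H>173))&(S>150)&(V>50)
    if col=="blue": return (H>100)&(H<122)&(S>130)&(V>30)
E
python3 - <<'E'
from h import *
for n in ("top","scene"):
    c=camera(n);W=cloud(c);ok=c["depth"]>0
    m=mask(c,"red")&ok&(W[...,2]>58)&(W[...,2]<90)
    k,l,s,ce=cv2.connectedComponentsWithStats(m.astype(np.uint8))
    for i in range(1,k):
        if s[i,4]<15: continue
        q=l==i; zt=np.percentile(W[q][:,2],90)
        t=q&(W[...,2]>66); v,u=np.nonzero(t)
        if len(u)==0: continue
        print(n,ce[i].round(1),s[i,4],"z",zt.round(1),len(u),"med",W[t].mean(0).round(1),"ray71",ray(c,u.mean(),v.mean(),71)[:2].round(1))
    if n=="top":
        b=mask(c,"blue").astype(np.uint8);k,l,s,ce=cv2.connectedComponentsWithStats(b)
        i=1+np.argmax(s[1:,4]); ct=max(cv2.findContours((l==i).astype(np.uint8),0,1)[0],key=cv2.contourArea)
        e=cv2.fitEllipse(cv2.convexHull(ct)); print("tin",e,ray(c,*e[0],40))
        t=(l==i)&ok&(W[...,2]>33)&(W[...,2]<50)
        p=W[t]; A=np.c_[2*p[:,:2],np.ones(len(p))]; x=np.linalg.lstsq(A,(p[:,:2]**2).sum(1),rcond=None)[0]
        print("rim cloud",len(p),x[:2],np.sqrt(x[2]+x[0]**2+x[1]**2),p[:,2].mean())
        cv2.imwrite("pics/tin1.png",cv2.resize(c["frame"][230:360,140:290,::-1],None,fx=5,fy=4.6,interpolation=2))
E
```

```text
top [365.2 221.5] 63 z 73.9 55 med [628.  -88.2  71.8] ray71 [628.1 -88.2]
top [440.  224.7] 73 z 74.1 71 med [ 624.4 -213.5   71.7] ray71 [ 624.6 -213.6]
top [209.5 259.1] 73 z 76.7 73 med [557.6 171.3  73.9] ray71 [558.  171.9]
top [184.3 270.6] 75 z 77.0 75 med [537.4 212.3  74.2] ray71 [537.7 213.2]
top [207.9 289.2] 78 z 76.7 78 med [507.4 171.2  73.8] ray71 [507.5 171.9]
top [232.  308.1] 71 z 76.6 71 med [477.  129.5  74.4] ray71 [477.2 130.1]
top [207.4 320.2] 75 z 76.2 74 med [456.3 169.4  74.3] ray71 [456.4 170.2]
tin ((199.47132873535156, 308.3067321777344), (46.639892578125, 89.08560943603516), 123.71693420410156) [476.73468017 191.48536438  40.        ]
rim cloud 215 [507.81887518 171.2630782 ] 76.52402170373212 39.606928542401086
scene [364.1 188.3] 133 z 72.8 77 med [473.2 149.9  70.5] ray71 [474.3 148.8]
scene [385.9 192.5] 73 z 72.5 40 med [513.1 170.8  70.8] ray71 [513.4 170.5]
scene [407.2 197.9] 150 z 72.7 85 med [554.3 189.   70.6] ray71 [555.1 188. ]
scene [308.7 261.9] 94 z 70.2 50 med [633.8 -88.7  69.1] ray71 [636.3 -90.3]
scene [233.7 287.3] 119 z 70.4 63 med [ 629.  -213.1   69.1] ray71 [ 631.5 -214.2]
```

View pics/tin1.png

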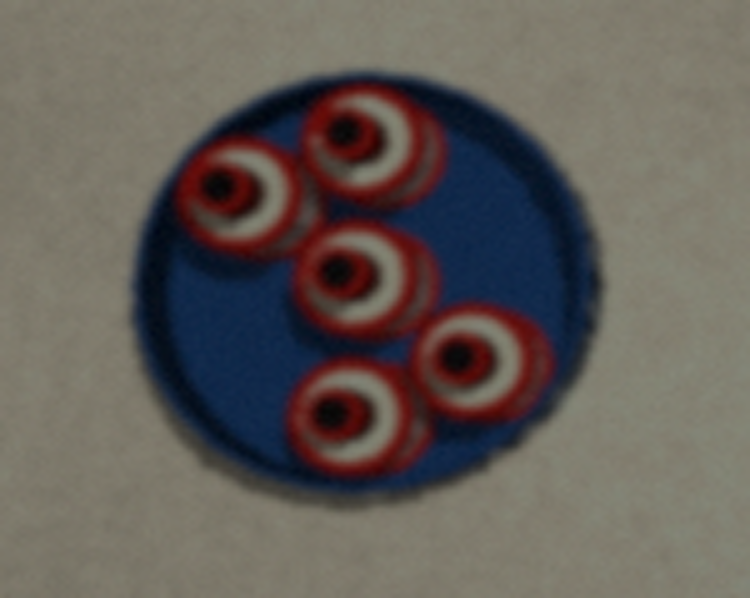

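Call:
{"op": "carry_out", "data": {"hand": [-1,-1,-1,-1,-1,-1,-1,-1,-1,-1,-1,-1], "offset": [[0,0,0],[0,0,0],[0,0,0],[0,0,0],[0,0,0],[0,0,0],[0,0,0],[0,0,0],[0,0,0],[0,0,0],[0,0,0],[0,0,0]], "twist": [[0,0,-8.48],[0,0,-8.48],[0,0,-8.48],[0,0,-8.48],[0,0,-8.48],[0,0,-8.48],[0,0,-8.48],[0,0,-8.48],[0,0,-8.48],[0,0,-8.48],[0,0,-8.48],[0,0,-8.48]]}}

```text
t: 1.45
ee_pos: [169.6, -601.4, 222.4]
ee_rot: [-1.621, -2.691, -0.001]
ft_force: [0.4, 0.3, -0.1]
gripper_width: 1.001
```

```bash
cat >> h.py <<'E'
from scipy.spatial.transform import Rotation as Ro
def delta(target,s=None):
    s=s or telemetry.state(); R=Ro.from_rotvec(s["ee_rot"]).as_matrix()
    d=R.T@(np.array(target)-s["ee_pos"])
    print("t",round(s["t"],2),"pos",s["ee_pos"].round(1),"yangle",np.degrees(np.arctan2(R[1,1],R[0,1])).round(2),"tilt",np.degrees(np.arccos(-R[2,2])).round(2),"q",s["q"].round(2),"w",round(s["gripper_width"],3),"F",s["ft_force"].round(1)); print("tool delta",d.round(1))
    return d
E
python3 -c "
from h import *
delta([628,-88,200])"
```

```text
t 1.45 pos [ 169.6 -601.4  222.4] yangle 27.85 tilt 0.03 q [-1.47  0.53  1.43  0.    1.18 -1.96] w 1.001 F [ 0.4  0.3 -0.1]
tool delta [239.8 645.1  22.6]
```

Call:
{"op": "carry_out", "data": {"hand": [-0.15,-0.15,-0.15,-0.15,-0.15,-0.15,-0.15,-0.15,-0.15,-0.15,-0.15,-0.15], "offset": [[10,27,1],[10,27,1],[10,27,1],[10,27,1],[10,27,1],[10,27,1],[10,27,1],[10,27,1],[10,27,1],[10,27,1],[10,27,1],[10,27,1]], "twist": [[0,0,0],[0,0,0],[0,0,0],[0,0,0],[0,0,0],[0,0,0],[0,0,0],[0,0,0],[0,0,0],[0,0,0],[0,0,0],[0,0,0]]}}

```text
t: 2.65
ee_pos: [402.3, -344.5, 210.5]
ee_rot: [1.63, 2.686, 0.0]
ft_force: [0.5, -0.8, 0.3]
gripper_width: 0.575
```

Call:
{"op": "carry_out", "data": {"hand": [-0.15,-0.15,-0.15,-0.15,-0.15,-0.15,-0.15,-0.15,-0.15,-0.15,-0.15,-0.15], "offset": [[10,27,1],[10,27,1],[10,27,1],[10,27,1],[10,27,1],[10,27,1],[10,27,1],[10,27,1],[10,27,1],[10,27,1],[10,20,1],[0,0,0]], "twist": [[0,0,0],[0,0,0],[0,0,0],[0,0,0],[0,0,0],[0,0,0],[0,0,0],[0,0,0],[0,0,0],[0,0,0],[0,0,0],[0,0,0]]}}

```text
t: 3.85
ee_pos: [609.3, -111.5, 199.2]
ee_rot: [1.625, 2.688, 0.002]
ft_force: [-0.5, 0.2, 0.4]
gripper_width: 0.579
```

```bash
python3 -c "
from h import *
delta([628,-88,150])
c=camera('wrist');cv2.imwrite('pics/w1.png',c['frame'][:,:,::-1])
W=cloud(c);m=mask(c,'red')
k,l,s,ce=cv2.connectedComponentsWithStats(m.astype(np.uint8))
for i in range(1,k):
  if s[i,4]>30:
    q=(l==i)&(W[...,2]>64)&(c['depth']>0)
    print(ce[i],s[i], W[q].mean(0), (np.percentile(W[q],[1,99],axis=0)).round(1).tolist())
"
```

```text
t 3.85 pos [ 609.3 -111.5  199.2] yangle 27.7 tilt 0.06 q [-0.36  0.55  1.47  0.    1.12 -0.85] w 0.579 F [-0.5  0.2  0.4]
tool delta [12.1 27.4 49.3]
[343.64852071 207.32662722] [322 184  45  48 845] [627.0129702  -84.19301555  70.18440196] [[618.8, -93.7, 65.5], [636.8, -75.9, 72.3]]
[282.72413793 295.59386973] [266 282  38  22 261] [587.71461688 -98.87860242 253.00368414] [[583.1, -127.1, 198.5], [590.9, -83.1, 282.9]]
```

View pics/w1.png

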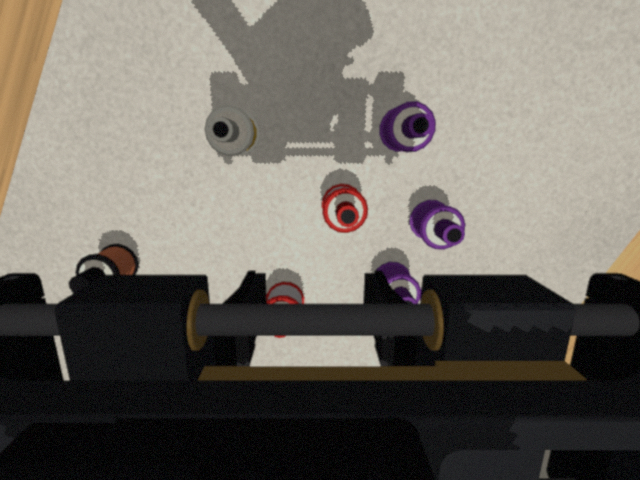

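The wrist view shows spool A's hub at about (347,215) and spool B partly hidden at (283,295). I'll go closer over A and refine.

Call:
{"op": "carry_out", "data": {"hand": [-0.15,-0.15,-0.15,-0.15,-0.15], "offset": [[4,8,15],[4,8,15],[4,8,15],[1,4,15],[0,0,0]], "twist": [[0,0,0],[0,0,0],[0,0,0],[0,0,0],[0,0,0]]}}

```text
t: 4.4
ee_pos: [625.1, -88.5, 136.0]
ee_rot: [-1.626, -2.681, 0.002]
ft_force: [-1.0, 0.1, 0.5]
gripper_width: 0.575
```

```bash
cat >> h.py <<'E'
def reds(c,name=None,zmin=64):
    W=cloud(c);m=mask(c,'red');k,l,s,ce=cv2.connectedComponentsWithStats(m.astype(np.uint8))
    if name: cv2.imwrite(name,c['frame'][:,:,::-1])
    for i in range(1,k):
        if s[i,4]>30:
            q=(l==i)&(W[...,2]>zmin)&(W[...,2]<82)&(c['depth']>0)
            if q.sum()<15: continue
            p=W[q]; (cc,r)=cv2.minEnclosingCircle(p[:,:2].astype(np.float32))
            a,b=np.percentile(p[:,:2],[2,98],axis=0)
            print(ce[i].round(0),q.sum(),"circ",np.round(cc,1),round(r,1),"mid",((a+b)/2).round(1),(b-a).round(1),"z",np.percentile(p[:,2],[50,90]).round(1))
E
python3 -c "
from h import *
delta([628,-86,47])
reds(camera('wrist'),'pics/w2.png',68)
"
```

```text
t 4.4 pos [625.1 -88.5 136. ] yangle 27.53 tilt 0.36 q [-0.32  0.64  1.49 -0.    1.02 -0.8 ] w 0.575 F [-1.   0.1  0.5]
tool delta [ 0.5  4.1 89. ]
[320. 239.] 341 circ [628.5 -85.3] 10.1 mid [628.3 -85.1] [17.7 18.2] z [70.5 71.5]
```

View pics/w2.png

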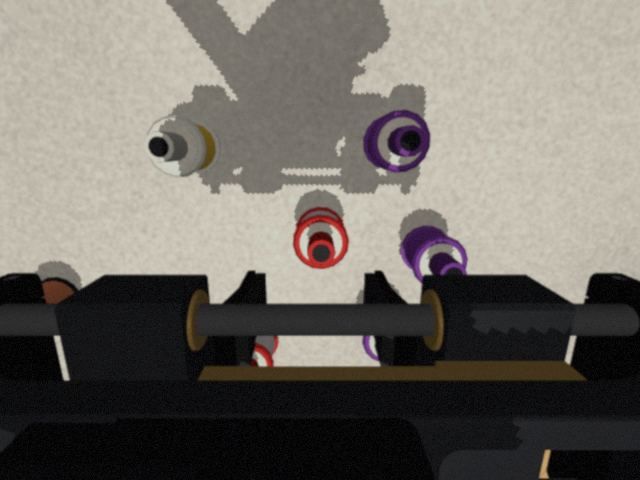

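Call:
{"op": "carry_out", "data": {"hand": [-0.15,-0.15,-0.15,-0.15,-0.15,-0.15,-0.15,-0.15,-0.15], "offset": [[0.5,4,10],[0,0,15],[0,0,15],[0,0,15],[0,0,15],[0,0,10],[0,0,8],[0,0,0],[0,0,0]], "twist": [[0,0,0],[0,0,0],[0,0,0],[0,0,0],[0,0,0],[0,0,0],[0,0,0],[0,0,0],[0,0,0]]}}

```text
t: 5.35
ee_pos: [630.4, -87.3, 51.6]
ee_rot: [1.629, 2.686, 0.0]
ft_force: [0.2, -0.8, -0.1]
gripper_width: 0.575
```

Call:
{"op": "carry_out", "data": {"hand": [0.1,0.4,0.6,0.7,0.8,0.9,1,1], "offset": [[0,0,0],[0,0,0],[0,0,0],[0,0,0],[0,0,0],[0,0,0],[0,0,0],[0,0,0]], "twist": [[0,0,0],[0,0,0],[0,0,0],[0,0,0],[0,0,0],[0,0,0],[0,0,0],[0,0,0]], "newtons": 20}}

```text
t: 6.15
ee_pos: [630.2, -87.3, 51.7]
ee_rot: [1.63, 2.686, -0.0]
ft_force: [-1.2, 0.7, 1.7]
gripper_width: 0.22
```

```bash
python3 -c "
from h import *
delta([628.3,-86,47])
"
```

```text
t 6.15 pos [630.2 -87.3  51.7] yangle 27.51 tilt 0.01 q [-0.31  0.76  1.52 -0.    0.86 -0.79] w 0.22 F [-1.2  0.7  1.7]
tool delta [ 2.  -1.1  4.7]
```

The grip is only near the hub's top, so I'll open, go 4 mm lower and re-grip.

Call:
{"op": "carry_out", "data": {"hand": [0.4,0.3,0.3,0.3,0.3,0.6,0.8,1,1,1], "offset": [[0,0,0],[0,0,0],[1,0,2],[0,0,2],[0,0,0],[0,0,0],[0,0,0],[0,0,0],[0,0,0],[0,0,0]], "twist": [[0,0,0],[0,0,0],[0,0,0],[0,0,0],[0,0,0],[0,0,0],[0,0,0],[0,0,0],[0,0,0],[0,0,0]], "newtons": 25}}

```text
t: 7.15
ee_pos: [629.6, -86.3, 47.5]
ee_rot: [-1.63, -2.686, 0.0]
ft_force: [-0.4, -0.1, -0.8]
gripper_width: 0.221
```

Call:
{"op": "carry_out", "data": {"hand": [1,1,1,1,1,1,1,1,1,1,1], "offset": [[0,0,0],[0,0,-4],[0,0,-8],[0,0,-12],[0,0,-15],[0,0,-15],[0,0,-15],[0,0,-15],[0,0,-10],[0,0,-4],[0,0,0]], "twist": [[0,0,0],[0,0,0],[0,0,0],[0,0,0],[0,0,0],[0,0,0],[0,0,0],[0,0,0],[0,0,0],[0,0,0],[0,0,0]]}}

```text
t: 8.25
ee_pos: [630.0, -86.4, 146.3]
ee_rot: [1.629, 2.685, 0.0]
ft_force: [-0.4, 0.5, -0.8]
gripper_width: 0.223
```

```bash
python3 -c "
from h import *
delta([484.4,215.6,145])
c=camera('wrist');cv2.imwrite('pics/w3.png',c['frame'][:,:,::-1])
c=camera('scene');cv2.imwrite('pics/s3.png',c['frame'][:,:,::-1])
"
```

```text
t 8.25 pos [630.  -86.4 146.3] yangle 27.5 tilt 0.07 q [-0.31  0.63  1.47  0.    1.04 -0.79] w 0.223 F [-0.4  0.5 -0.8]
tool delta [335.1  10.3   1. ]
```

View pics/s3.png

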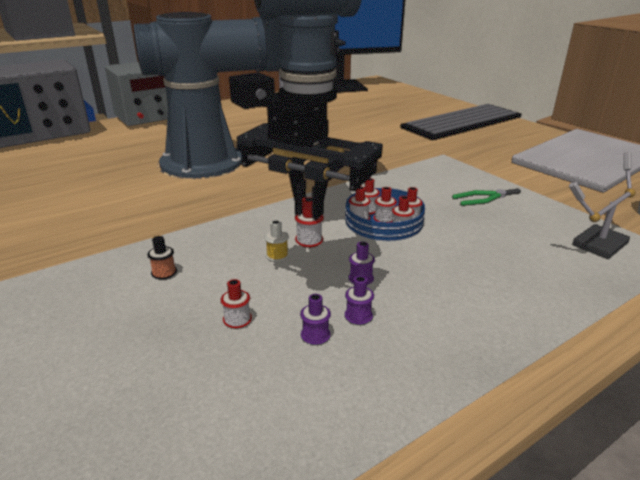

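View pics/w3.png

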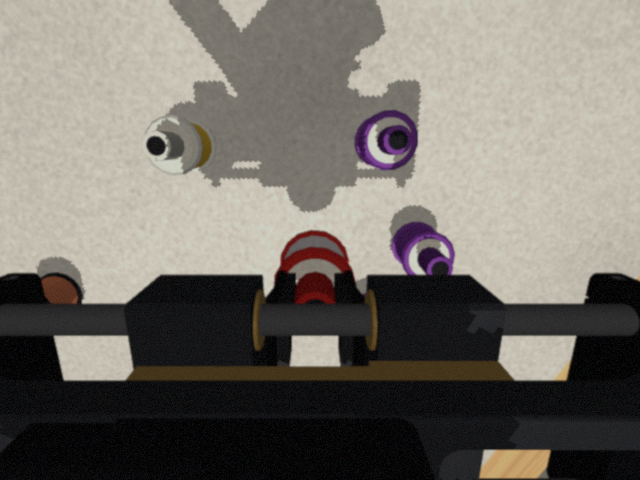

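Spool A is held upright (scene about (309,225)). I'll move toward the tin and stop short to measure it with the wrist camera.

Call:
{"op": "carry_out", "data": {"hand": [1,1,1,1,1,1,1,1,1,1,1,1], "offset": [[8,0,0],[16,1,-2],[20,1,-3],[20,1,-3],[20,1,-3],[20,1,-2],[20,1,0],[20,1,0],[16,1,0],[8,1,0],[2,1,0],[0,0,0]], "twist": [[0,0,0],[0,0,0],[0,0,0],[0,0,0],[0,0,0],[0,0,0],[0,0,0],[0,0,0],[0,0,0],[0,0,0],[0,0,0],[0,0,0]]}}

```text
t: 9.55
ee_pos: [560.6, 69.1, 158.6]
ee_rot: [1.629, 2.685, 0.0]
ft_force: [-0.2, -0.8, -1.7]
gripper_width: 0.224
```

```bash
python3 -c "
from h import *
delta([484.4,215.6,145])
c=camera('wrist');reds(c,'pics/w4.png',70)
W=cloud(c);p=W[mask(c,'blue')&(c['depth']>0)&(W[...,2]>35)&(W[...,2]<45)]
A=np.c_[2*p[:,:2],np.ones(len(p))]; x=np.linalg.lstsq(A,(p[:,:2]**2).sum(1),rcond=None)[0]
print('rim',len(p),x[:2],np.sqrt(x[2]+x[0]**2+x[1]**2),p.min(0),p.max(0))
"
```

```text
t 9.55 pos [560.6  69.1 158.6] yangle 27.53 tilt 0.06 q [-0.07  0.53  1.65 -0.    0.96 -0.56] w 0.224 F [-0.2 -0.8 -1.7]
tool delta [1.651e+02 1.000e-01 1.350e+01]
[257.  73.] 502 circ [456.8 174.8] 10.0 mid [457.1 174.4] [18.3 17.9] z [73.6 74.6]
[377.  78.] 907 circ [548.  196.4] 32.6 mid [547.7 196.1] [37.1 58.4] z [73.5 74.5]
[317.  78.] 396 circ [507.7 175.1] 9.6 mid [507.8 174.9] [17.  17.8] z [73.6 74.6]
[253. 112.] 386 circ [478.1 134.1] 9.6 mid [478.2 134.2] [17.6 17. ] z [73.6 74.6]
rim 1820 [507.20662295 175.43407877] 76.30701444477336 [429.27849906  97.66735808  35.00781078] [585.05729789 249.62073237  42.41227706]
```

View pics/w4.png

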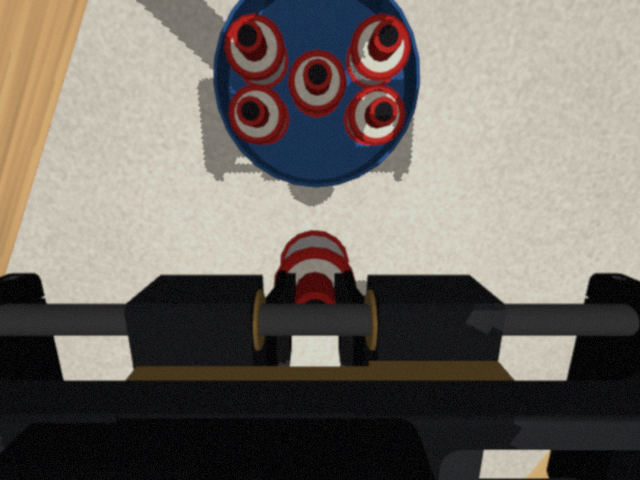

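The tin is seen clearly: the middle spool at (317,78) and the near gap in front of it at about (316,150). Next is the held spool's offset from the TCP.

```bash
python3 -c "
from h import *
s=telemetry.state();R=Ro.from_rotvec(s['ee_rot']).as_matrix()
c=camera('wrist');W=cloud(c);T=(W-s['ee_pos'])@R
ok=(c['depth']>0)&(np.abs(T[...,1])<30)&(T[...,0]>-30)&(T[...,0]<40)&(W[...,2]>100)&(W[...,2]<180)
m=mask(c,'red')&ok
p=T[m];print(len(p),p.min(0),p.max(0))
for a,b in ((-25,-15),(-5,0),(0,2),(2,4),(4,6),(6,8),(8,40),(40,50)):
  q=p[(p[:,2]>a)&(p[:,2]<b)]
  if len(q)>4: print(a,b,len(q),np.percentile(q,[1,50,99],axis=0).round(1).tolist())
f=p[(p[:,2]>0)&(p[:,2]<6)]
A=np.c_[2*f[:,:2],np.ones(len(f))]; x=np.linalg.lstsq(A,(f[:,:2]**2).sum(1),rcond=None)[0];print(x[:2],np.sqrt(x[2]+x[0]**2+x[1]**2))
for n,g in (('tin',[507.3,175.2,74]),('far',[507.3-22.9,175.2+43.3,145]),('near',[507.3+22.9,175.2-43.3,145])): print(n,((np.array(g)-s['ee_pos'])@R).round(1))
"
```

```text
1715 [  2.20855517 -19.97309617 -21.38871137] [22.91450996 20.93179732 42.71508131]
-25 -15 210 [[5.0, -8.4, -21.4], [10.0, 0.3, -18.4], [11.4, 9.4, -15.1]]
-5 0 118 [[4.1, -17.6, -4.9], [10.3, 0.7, -2.4], [12.6, 17.7, -0.2]]
0 2 68 [[8.0, -17.1, 0.0], [17.4, -5.6, 1.8], [20.8, 16.5, 2.0]]
2 4 547 [[10.9, -16.7, 2.0], [17.8, 0.2, 3.1], [22.4, 16.9, 4.0]]
4 6 163 [[11.3, -17.0, 4.0], [20.1, 2.8, 4.5], [22.7, 18.6, 5.7]]
8 40 5 [[5.8, -19.0, 39.3], [17.8, -4.7, 39.6], [20.9, 10.5, 39.9]]
40 50 303 [[3.8, -19.9, 40.2], [17.2, 0.8, 41.3], [22.4, 20.8, 42.5]]
[5.19132473 0.37697155] 16.34462171560985
tin [119.2   1.7  84.5]
far [168.1   1.5  13.5]
near [70.1  2.1 13.6]
```

Call:
{"op": "carry_out", "data": {"hand": [1,1,1,1,1,1,1,1,1,1,1,1], "offset": [[8,0,0],[16,0,0],[20,0,0],[20,0,0],[20,0,0],[20,0,0],[20,1,0],[18,0,0],[14,0,0],[8,0,0],[3,0,0],[0,0,0]], "twist": [[0,0,0],[0,0,0],[0,0,0],[0,0,0],[0,0,0],[0,0,0],[0,0,0],[0,0,0],[0,0,0],[0,0,0],[0,0,0],[0,0,0]]}}

```text
t: 10.85
ee_pos: [483.8, 217.8, 158.6]
ee_rot: [1.629, 2.686, -0.0]
ft_force: [0.5, -0.2, -1.0]
gripper_width: 0.22
```

```bash
python3 -c "
from h import *
# target TCP = far gap minus hub offset (0.9,0.4) in tool
g=np.array([484.4,218.5,52.]);s=telemetry.state();R=Ro.from_rotvec(s['ee_rot']).as_matrix()
delta(g-R@[.9,.4,0])
for n in('top','wrist','scene'):
  c=camera(n);cv2.imwrite(f'pics/{n}5.png',c['frame'][:,:,::-1])
  if n=='top': cv2.imwrite('pics/t5.png',cv2.resize(c['frame'][200:360,120:320,::-1],None,fx=3.5,fy=3.5))
"
```

```text
t 10.85 pos [483.8 217.8 158.6] yangle 27.53 tilt 0.01 q [ 0.21  0.49  1.73 -0.    0.92 -0.27] w 0.22 F [ 0.5 -0.2 -1. ]
tool delta [ -0.6   0.5 106.6]
```

View pics/scene5.png

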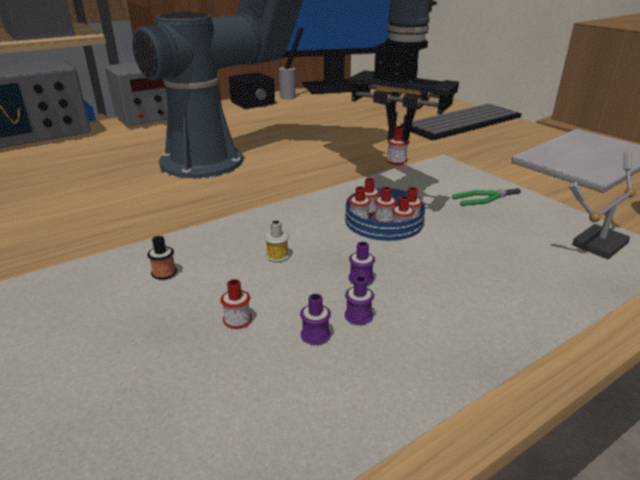

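View pics/wrist5.png

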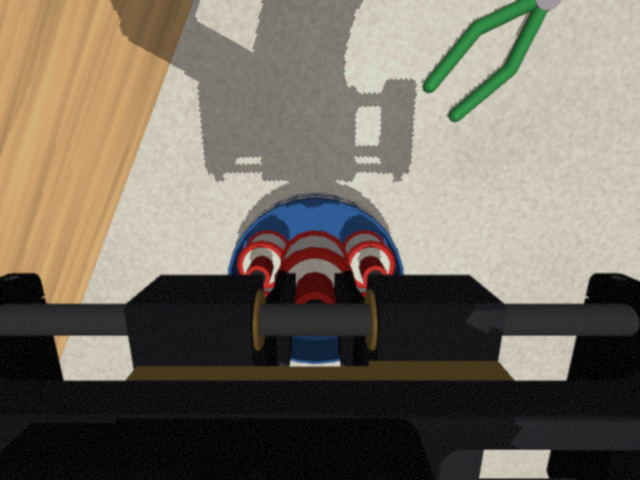

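In the wrist view the held spool (316,265) sits evenly between the neighbours (265 and 370). Lowering it now.

Call:
{"op": "carry_out", "data": {"hand": [1,1,1,1,1,1,1,1,1,1,1,1], "offset": [[-0.5,0.5,6],[0,0,10],[0,0,12],[0,0,12],[0,0,10],[0,0,6],[0,0,5],[0,0,5],[0,0,5],[0,0,5],[0,0,5],[0,0,0]], "twist": [[0,0,0],[0,0,0],[0,0,0],[0,0,0],[0,0,0],[0,0,0],[0,0,0],[0,0,0],[0,0,0],[0,0,0],[0,0,0],[0,0,0]]}}

```text
t: 12.2
ee_pos: [484.1, 217.4, 77.0]
ee_rot: [-1.629, -2.685, 0.001]
ft_force: [-0.1, 0.3, -1.8]
gripper_width: 0.222
```

```bash
python3 -c "
from h import *
g=np.array([484.4,218.5,52.]);s=telemetry.state();R=Ro.from_rotvec(s['ee_rot']).as_matrix()
delta(g-R@[.9,.4,0])
for n in('wrist','scene'):
  c=camera(n);cv2.imwrite(f'pics/{n}6.png',c['frame'][:,:,::-1])
"
```

```text
t 12.2 pos [484.1 217.4  77. ] yangle 27.5 tilt 0.07 q [ 0.21  0.63  1.79  0.    0.73 -0.27] w 0.222 F [-0.1  0.3 -1.8]
tool delta [-0.1  0.4 25. ]
```

View pics/wrist6.png

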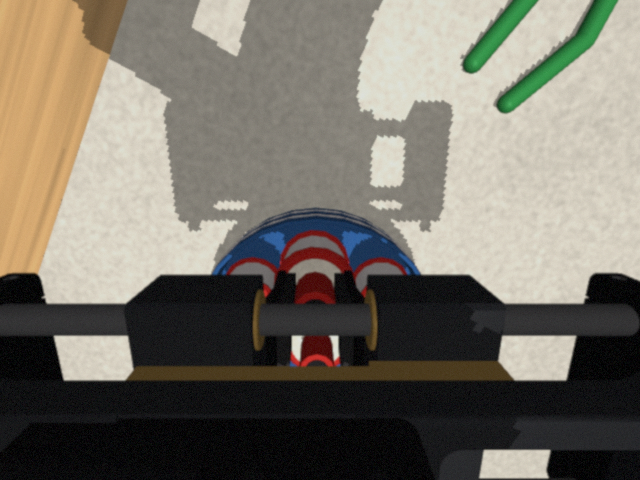

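Call:
{"op": "carry_out", "data": {"hand": [1,1,1,1,1,1,1,1], "offset": [[0,0,4],[0,0,4],[0,0,4],[0,0,4],[0,0,4],[0,0,3],[0,0,2],[0,0,0]], "twist": [[0,0,0],[0,0,0],[0,0,0],[0,0,0],[0,0,0],[0,0,0],[0,0,0],[0,0,0]]}}

```text
t: 13.1
ee_pos: [484.3, 217.4, 52.2]
ee_rot: [-1.629, -2.685, 0.001]
ft_force: [0.5, -0.9, -2.0]
gripper_width: 0.221
```

Call:
{"op": "carry_out", "data": {"hand": [1,1,1], "offset": [[0,0,1],[0,0,0.5],[0,0,0]], "twist": [[0,0,0],[0,0,0],[0,0,0]]}}

```text
t: 13.4
ee_pos: [484.5, 217.5, 51.1]
ee_rot: [1.63, 2.686, 0.0]
ft_force: [-0.1, 0.3, -1.2]
gripper_width: 0.221
```

Call:
{"op": "carry_out", "data": {"hand": [1,1,1], "offset": [[0,0,0.5],[0,0,0.5],[0,0,0]], "twist": [[0,0,0],[0,0,0],[0,0,0]]}}

```text
t: 13.7
ee_pos: [484.6, 217.5, 50.4]
ee_rot: [1.629, 2.686, 0.0]
ft_force: [-0.9, -0.1, 1.2]
gripper_width: 0.218
```

Force turned positive, so it's on the floor. Releasing to about 37 mm and lifting.

Call:
{"op": "carry_out", "data": {"hand": [0.5,0.4,0.3,0.2,0.15,0.15,0.15,0.15], "offset": [[0,0,0],[0,0,0],[0,0,0],[0,0,0],[0,0,0],[0,0,0],[0,0,-3],[0,0,-5]], "twist": [[0,0,0],[0,0,0],[0,0,0],[0,0,0],[0,0,0],[0,0,0],[0,0,0],[0,0,0]]}}

```text
t: 14.5
ee_pos: [484.3, 217.4, 58.1]
ee_rot: [-1.629, -2.685, 0.001]
ft_force: [-0.1, -0.1, -0.2]
gripper_width: 0.423
```

Call:
{"op": "carry_out", "data": {"hand": [0.15,0.15,0.15,0.15,0.15,0.15,0.15,0.15,0.15,0.15], "offset": [[0,0,-6],[0,0,-8],[0,0,-10],[0,0,-12],[0,0,-15],[0,0,-15],[0,0,-15],[0,0,-10],[0,0,-5],[0,0,0]], "twist": [[0,0,0],[0,0,0],[0,0,0],[0,0,0],[0,0,0],[0,0,0],[0,0,0],[0,0,0],[0,0,0],[0,0,0]]}}

```text
t: 15.5
ee_pos: [484.9, 217.6, 154.9]
ee_rot: [1.629, 2.685, 0.002]
ft_force: [0.2, -0.4, 0.3]
gripper_width: 0.42
```

```bash
python3 -c "
from h import *
delta([625,-211,150])
c=camera('scene');cv2.imwrite('pics/s7.png',c['frame'][:,:,::-1]);reds(c)
"
```

```text
t 15.5 pos [484.9 217.6 154.9] yangle 27.51 tilt 0.1 q [ 0.21  0.5   1.74  0.    0.91 -0.27] w 0.42 F [ 0.2 -0.4  0.3]
tool delta [-444.8  -73.7    5. ]
[400. 195.] 213 circ [524.6 191.1] 49.2 mid [526.7 192.2] [84.1 54. ] z [70.6 73.1]
[365. 190.] 98 circ [474.3 150.2] 30.3 mid [473.7 150. ] [31.2 53.7] z [70.  73.3]
[234. 290.] 76 circ [ 626.8 -213.2] 9.4 mid [ 627.2 -212.3] [14.2 15.5] z [68.9 70.3]
```

View pics/s7.png

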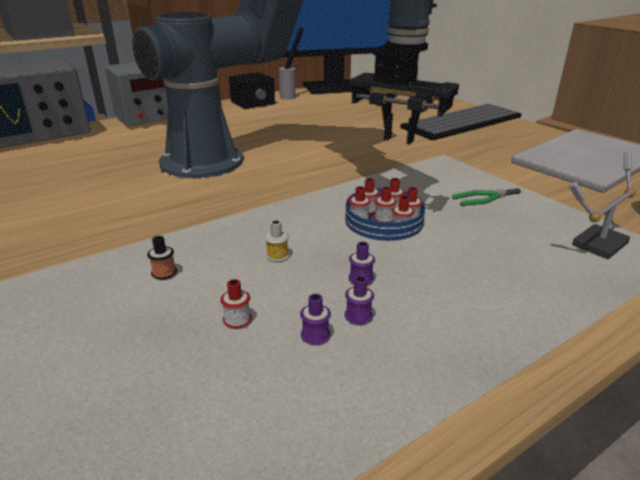

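The first spool stands in the far gap (scene about (395,187)). Now to spool B.

Call:
{"op": "carry_out", "data": {"hand": [0.15,0.15,0.15,0.15,0.15,0.15,0.15,0.15,0.15,0.15,0.15,0.15], "offset": [[-10,-2,0],[-20,-3,0],[-22,-4,0],[-22,-4,0],[-22,-4,0],[-22,-4,0],[-22,-4,0],[-22,-4,0],[-22,-4,0],[-22,-4,0],[-22,-4,0],[-22,-4,0]], "twist": [[0,0,0],[0,0,0],[0,0,0],[0,0,0],[0,0,0],[0,0,0],[0,0,0],[0,0,0],[0,0,0],[0,0,0],[0,0,0],[0,0,0]]}}

```text
t: 16.75
ee_pos: [559.6, -26.7, 153.1]
ee_rot: [-1.629, -2.684, 0.001]
ft_force: [0.6, -0.1, 0.3]
gripper_width: 0.425
```

Call:
{"op": "carry_out", "data": {"hand": [0.15,0.1,0,-0.15,-0.15,-0.15,-0.15,-0.15,-0.15,-0.15,-0.15,-0.15], "offset": [[-22,-4,0],[-22,-4,0],[-22,-4,0],[-22,-4,1],[-22,-4,2],[-22,-3,2],[-22,-3,2],[-20,-2,3],[-13,-1,3],[-7,0,2],[-2,0,0],[0,0,0]], "twist": [[0,0,0],[0,0,0],[0,0,0],[0,0,0],[0,0,0],[0,0,0],[0,0,0],[0,0,0],[0,0,0],[0,0,0],[0,0,0],[0,0,0]]}}

```text
t: 17.95
ee_pos: [624.5, -211.9, 138.7]
ee_rot: [-1.629, -2.685, -0.0]
ft_force: [-0.6, -0.3, -0.3]
gripper_width: 0.577
```

```bash
python3 -c "
from h import *
delta([625,-211,47.5])
reds(camera('wrist'),'pics/w8.png',67)
"
```

```text
t 17.95 pos [ 624.5 -211.9  138.7] yangle 27.51 tilt 0.06 q [-0.5   0.67  1.41  0.    1.06 -0.98] w 0.577 F [-0.6 -0.3 -0.3]
tool delta [ 0.5  0.9 91.2]
[314. 237.] 342 circ [ 623.8 -211. ] 10.0 mid [ 623.7 -210.7] [17.6 18.3] z [70.5 71.5]
```

View pics/w8.png

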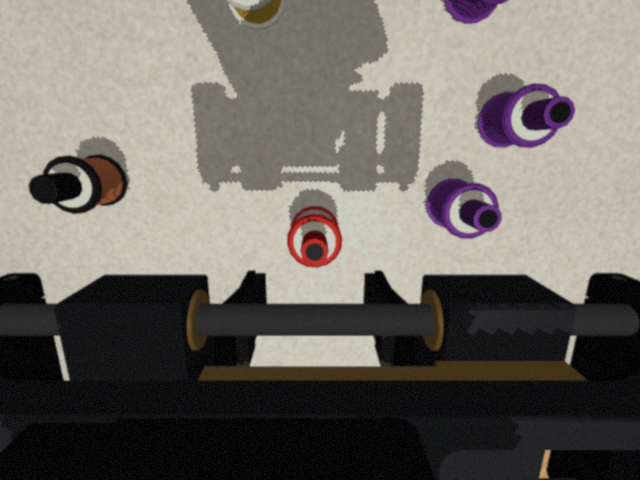

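Spool B's red hub is at about (314,250), nearly under the TCP. Lowering and gripping it.

Call:
{"op": "carry_out", "data": {"hand": [-0.15,-0.15,-0.15,-0.15,-0.15,-0.15,-0.15,-0.15,-0.15,-0.15], "offset": [[1,0,8],[0,0,14],[0,0,15],[0,0,15],[0,0,14],[0,0,10],[0,0,7],[0,0,4],[0,0,2],[0,0,0]], "twist": [[0,0,0],[0,0,0],[0,0,0],[0,0,0],[0,0,0],[0,0,0],[0,0,0],[0,0,0],[0,0,0],[0,0,0]]}}

```text
t: 19.0
ee_pos: [624.5, -211.5, 50.2]
ee_rot: [1.629, 2.685, 0.0]
ft_force: [0.1, -0.4, 0.6]
gripper_width: 0.574
```

Call:
{"op": "carry_out", "data": {"hand": [-0.15,-0.1,0.1,0.3,0.5,0.6,0.8,1,1,1], "offset": [[0,0,1.5],[0,0,1],[0,0,0],[0,0,0],[0,0,0],[0,0,0],[0,0,0],[0,0,0],[0,0,0],[0,0,0]], "twist": [[0,0,0],[0,0,0],[0,0,0],[0,0,0],[0,0,0],[0,0,0],[0,0,0],[0,0,0],[0,0,0],[0,0,0]], "newtons": 25}}

```text
t: 20.0
ee_pos: [624.4, -211.4, 47.6]
ee_rot: [1.63, 2.686, -0.0]
ft_force: [0.1, 0.4, -0.1]
gripper_width: 0.219
```

Call:
{"op": "carry_out", "data": {"hand": [1,1,1,1,1,1,1,1,1,1,1], "offset": [[0,0,0],[0,0,-4],[0,0,-8],[0,0,-12],[0,0,-15],[0,0,-15],[0,0,-15],[0,0,-15],[0,0,-10],[0,0,-8],[0,0,0]], "twist": [[0,0,0],[0,0,0],[0,0,0],[0,0,0],[0,0,0],[0,0,0],[0,0,0],[0,0,0],[0,0,0],[0,0,0],[0,0,0]]}}

```text
t: 21.1
ee_pos: [625.0, -211.8, 151.0]
ee_rot: [1.628, 2.684, 0.0]
ft_force: [0.4, 0.0, -1.3]
gripper_width: 0.223
```

```bash
python3 -c "
from h import *
delta([560.6,69.1,155])
c=camera('scene');cv2.imwrite('pics/s9.png',c['frame'][:,:,::-1])
"
```

```text
t 21.1 pos [ 625.  -211.8  151. ] yangle 27.5 tilt 0.14 q [-0.5   0.65  1.41  0.    1.08 -0.98] w 0.223 F [ 0.4  0.  -1.3]
tool delta [278.9  72.6  -4.5]
```

View pics/s9.png

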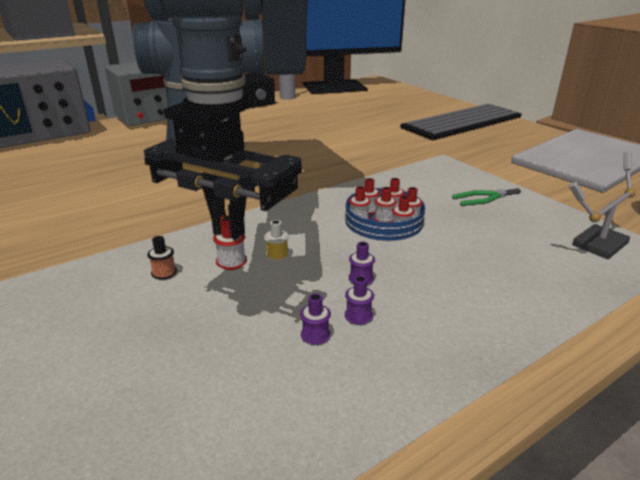

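Spool B is held upright (scene about (230,245)). Carrying it to the viewpoint before the tin.

Call:
{"op": "carry_out", "data": {"hand": [1,1,1,1,1,1,1,1,1,1,1,1], "offset": [[8,2,0],[16,4,-1],[20,5,-1],[20,5,-1],[20,5,-1],[20,5,0],[20,5,0],[20,5,0],[20,5,0],[20,5,0],[20,5,0],[20,5,0]], "twist": [[0,0,0],[0,0,0],[0,0,0],[0,0,0],[0,0,0],[0,0,0],[0,0,0],[0,0,0],[0,0,0],[0,0,0],[0,0,0],[0,0,0]]}}

```text
t: 22.35
ee_pos: [570.0, 14.9, 153.6]
ee_rot: [1.629, 2.686, 0.0]
ft_force: [0.6, 0.4, -1.6]
gripper_width: 0.225
```

Call:
{"op": "carry_out", "data": {"hand": [1,1,1,1,1,1], "offset": [[20,6,0],[16,6,0],[11,5,0],[6,3,0],[2,1,0],[0,0,0]], "twist": [[0,0,0],[0,0,0],[0,0,0],[0,0,0],[0,0,0],[0,0,0]]}}

```text
t: 22.95
ee_pos: [564.1, 71.5, 153.5]
ee_rot: [1.629, 2.686, -0.0]
ft_force: [-0.8, -0.0, -0.0]
gripper_width: 0.219
```

```bash
python3 -c "
from h import *
s=telemetry.state();R=Ro.from_rotvec(s['ee_rot']).as_matrix()
c=camera('wrist');reds(c,'pics/w10.png',70);W=cloud(c);T=(W-s['ee_pos'])@R
ok=(c['depth']>0)&(np.abs(T[...,1])<30)&(T[...,0]>-30)&(T[...,0]<40)&(W[...,2]>95)&(W[...,2]<180)
p=T[mask(c,'red')&ok]
for a,b in ((-25,-15),(-5,0),(0,6),(40,50)):
  q=p[(p[:,2]>a)&(p[:,2]<b)]
  if len(q)>4: print(a,b,len(q),np.percentile(q,[1,50,99],axis=0).round(1).tolist())
p=W[mask(c,'blue')&(c['depth']>0)&(W[...,2]>35)&(W[...,2]<45)]
A=np.c_[2*p[:,:2],np.ones(len(p))]; x=np.linalg.lstsq(A,(p[:,:2]**2).sum(1),rcond=None)[0]
print('rim',len(p),x[:2],np.sqrt(x[2]+x[0]**2+x[1]**2))
delta([507.3+22.9,175.2-43.3,155])
"
```

```text
[310.   7.] 109 circ [487.3 212.6] 6.9 mid [487.5 211.8] [10.5  6. ] z [73.  74.2]
[372.  73.] 522 circ [537.2 216.8] 10.2 mid [537.5 216.4] [17.3 18.5] z [73.5 74.5]
[250.  77.] 941 circ [466.9 154.4] 32.5 mid [467.4 154.6] [38.5 56.7] z [73.5 74.5]
[311.  77.] 418 circ [507.7 174.9] 9.6 mid [507.9 174.9] [17.4 17.6] z [73.6 74.4]
[375. 113.] 412 circ [558.2 175.5] 9.8 mid [558.  175.2] [17.5 17.7] z [73.6 74.5]
-25 -15 506 [[5.0, -8.0, -24.1], [8.4, 0.3, -22.1], [10.7, 9.0, -15.2]]
-5 0 117 [[5.8, -14.2, -4.9], [9.4, 0.2, -2.7], [12.5, 16.2, -0.2]]
0 6 754 [[10.3, -16.3, 0.5], [17.3, 0.2, 3.3], [22.0, 17.6, 5.4]]
40 50 303 [[2.9, -20.0, 40.2], [16.5, 0.8, 41.4], [21.3, 20.9, 42.8]]
rim 1897 [507.2572747  175.43102753] 76.31033831336168
t 23.0 pos [564.1  71.2 153.5] yangle 27.49 tilt 0.02 q [-0.07  0.54  1.64 -0.    0.96 -0.55] w 0.221 F [ 1.2  0.5 -0.4]
tool delta [69.5 -2.1 -1.5]
```

View pics/w10.png

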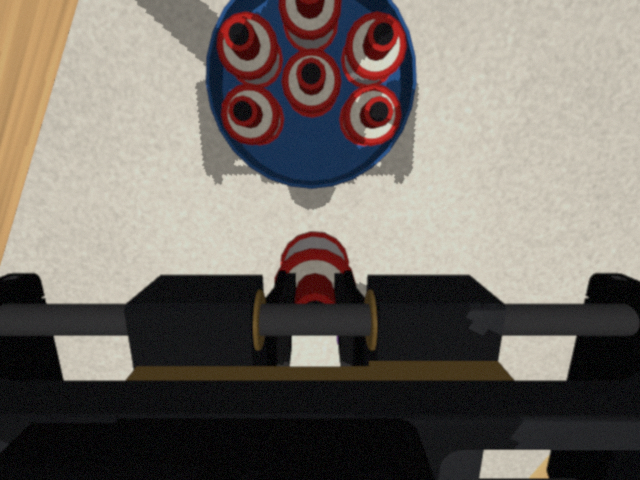

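The first spool is in the far gap, the middle one is centred, and the near gap is clear at about (311,150). Moving over the gap.

Call:
{"op": "carry_out", "data": {"hand": [1,1,1,1,1,1,1,1], "offset": [[7,-0.4,0],[14,-0.5,0],[16,-0.5,0],[15,-0.5,0],[11,-0.5,0],[5,0,0],[1.5,0,0],[0,0,0]], "twist": [[0,0,0],[0,0,0],[0,0,0],[0,0,0],[0,0,0],[0,0,0],[0,0,0],[0,0,0]]}}

```text
t: 23.8
ee_pos: [529.8, 132.3, 153.7]
ee_rot: [1.629, 2.686, 0.0]
ft_force: [0.6, -0.6, -1.1]
gripper_width: 0.22
```

```bash
python3 -c "
from h import *
g=np.array([507.3+22.9,175.2-43.3,75.]);s=telemetry.state();R=Ro.from_rotvec(s['ee_rot']).as_matrix()
delta(g-R@[.1,.3,0])
c=camera('wrist');cv2.imwrite('pics/w11.png',c['frame'][:,:,::-1])
"
```

```text
t 23.8 pos [529.8 132.3 153.7] yangle 27.54 tilt 0.03 q [ 0.04  0.52  1.7  -0.    0.93 -0.44] w 0.22 F [ 0.6 -0.6 -1.1]
tool delta [-0.6 -0.2 78.7]
```

View pics/w11.png

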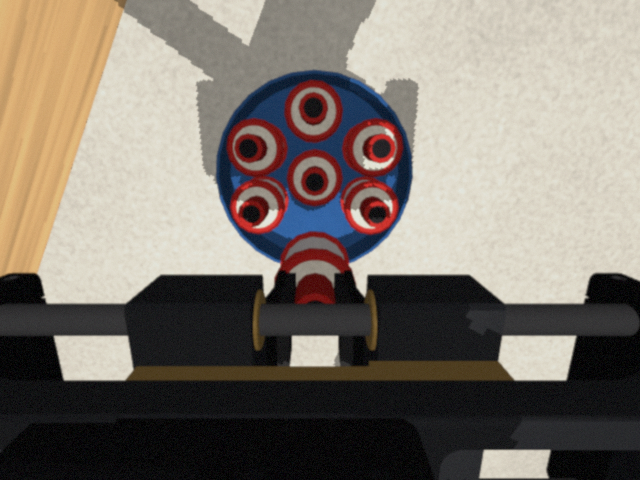

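The held spool (315,265) is centred between its neighbours (258 and 371). Lowering it in stages.

Call:
{"op": "carry_out", "data": {"hand": [1,1,1,1,1,1,1,1,1,1,1,1], "offset": [[-0.5,-0.2,6],[0,0,10],[0,0,12],[0,0,10],[0,0,8],[0,0,6],[0,0,5],[0,0,5],[0,0,5],[0,0,5],[0,0,4],[0,0,0]], "twist": [[0,0,0],[0,0,0],[0,0,0],[0,0,0],[0,0,0],[0,0,0],[0,0,0],[0,0,0],[0,0,0],[0,0,0],[0,0,0],[0,0,0]]}}

```text
t: 25.05
ee_pos: [529.3, 131.6, 77.0]
ee_rot: [-1.629, -2.685, 0.001]
ft_force: [0.2, -0.4, -1.1]
gripper_width: 0.224
```

```bash
python3 -c "
from h import *
g=np.array([507.3+22.9,175.2-43.3,52.]);s=telemetry.state();R=Ro.from_rotvec(s['ee_rot']).as_matrix()
delta(g-R@[.1,.3,0])
c=camera('wrist');reds(c,'pics/w12.png',70)
"
```

```text
t 25.05 pos [529.3 131.6  77. ] yangle 27.5 tilt 0.06 q [ 0.04  0.64  1.75  0.    0.75 -0.44] w 0.224 F [ 0.2 -0.4 -1.1]
tool delta [-0.3  0.7 25. ]
[314.  91.] 871 circ [484.1 218.2] 9.7 mid [484.3 218.2] [17.4 17.8] z [73.6 74.4]
[237. 182.] 1574 circ [467.5 154.5] 32.4 mid [467.2 154.8] [38.  57.3] z [73.6 74.4]
[394. 182.] 1541 circ [547.7 196.1] 32.5 mid [547.5 196.4] [38.1 57.6] z [73.5 74.5]
[316. 194.] 694 circ [507.4 175.8] 9.7 mid [507.4 175.9] [17.1 17.7] z [73.6 74.4]
[314. 254.] 769 circ [524.5 141.9] 18.4 mid [523.7 144.2] [30.1 18.4] z [73.8 74.9]
[314. 290.] 114 circ [528.5 134.3] 9.4 mid [526.8 137.9] [14.1  8.5] z [79.6 81.5]
```

View pics/w12.png

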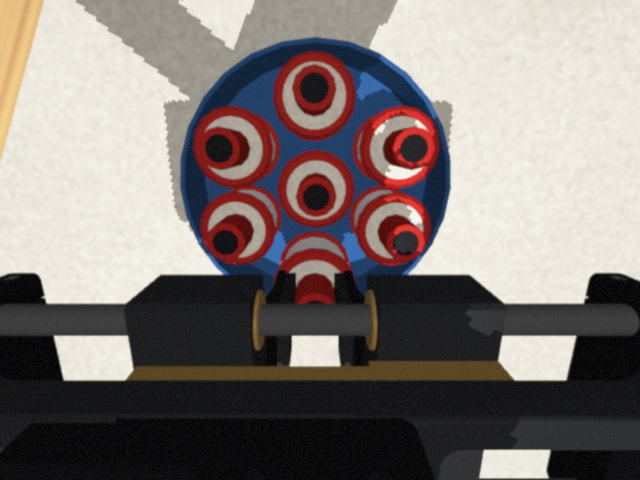

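The spool is already below its neighbours' flange tops with no extra force, and the first one measures (484,218), right at its gap. Finishing the descent.

Call:
{"op": "carry_out", "data": {"hand": [1,1,1,1,1,1,1,1], "offset": [[0,0,4],[0,0,4],[0,0,4],[0,0,4],[0,0,4],[0,0,3],[0,0,2],[0,0,0]], "twist": [[0,0,0],[0,0,0],[0,0,0],[0,0,0],[0,0,0],[0,0,0],[0,0,0],[0,0,0]]}}

```text
t: 25.9
ee_pos: [529.4, 131.6, 52.2]
ee_rot: [-1.629, -2.685, 0.001]
ft_force: [-0.1, 0.4, -0.3]
gripper_width: 0.225
```

Call:
{"op": "carry_out", "data": {"hand": [1,1,1,1], "offset": [[0,0,1],[0,0,0.5],[0,0,0],[0,0,0]], "twist": [[0,0,0],[0,0,0],[0,0,0],[0,0,0]]}}

```text
t: 26.3
ee_pos: [529.7, 131.6, 51.1]
ee_rot: [1.63, 2.686, 0.0]
ft_force: [0.1, -0.4, 0.0]
gripper_width: 0.221
```

Call:
{"op": "carry_out", "data": {"hand": [1,1,1,1], "offset": [[0,0,0.5],[0,0,0.5],[0,0,0],[0,0,0]], "twist": [[0,0,0],[0,0,0],[0,0,0],[0,0,0]]}}

```text
t: 26.7
ee_pos: [529.8, 131.6, 50.5]
ee_rot: [1.629, 2.686, 0.0]
ft_force: [-1.4, 0.8, 4.4]
gripper_width: 0.221
```

It's on the floor (4.4 N). Releasing and lifting.

Call:
{"op": "carry_out", "data": {"hand": [0.5,0.4,0.3,0.2,0.15,0.15,0.15,0.15], "offset": [[0,0,0],[0,0,0],[0,0,0],[0,0,0],[0,0,0],[0,0,0],[0,0,-3],[0,0,-5]], "twist": [[0,0,0],[0,0,0],[0,0,0],[0,0,0],[0,0,0],[0,0,0],[0,0,0],[0,0,0]]}}

```text
t: 27.5
ee_pos: [529.4, 131.6, 58.1]
ee_rot: [-1.629, -2.685, 0.001]
ft_force: [0.0, -0.4, -0.8]
gripper_width: 0.423
```

Call:
{"op": "carry_out", "data": {"hand": [0.15,0.15,0.15,0.15,0.15,0.15,0.15,0.15,0.15,0.15], "offset": [[0,0,-6],[0,0,-8],[0,0,-10],[0,0,-12],[0,0,-15],[0,0,-15],[0,0,-15],[0,0,-10],[0,0,-5],[0,0,0]], "twist": [[0,0,0],[0,0,0],[0,0,0],[0,0,0],[0,0,0],[0,0,0],[0,0,0],[0,0,0],[0,0,0],[0,0,0]]}}

```text
t: 28.5
ee_pos: [530.0, 131.6, 155.0]
ee_rot: [1.629, 2.685, 0.002]
ft_force: [-0.8, 0.8, -0.2]
gripper_width: 0.428
```

Call:
{"op": "carry_out", "data": {"hand": [0.15,0.15,0.15,0.15,0.15,0.15,0.15], "offset": [[-8,0,0],[-16,0,0],[-18,0,0],[-18,0,0],[-12,0,0],[-5,0,0],[0,0,0]], "twist": [[0,0,0],[0,0,0],[0,0,0],[0,0,0],[0,0,0],[0,0,0],[0,0,0]]}}

```text
t: 29.2
ee_pos: [565.6, 62.2, 153.9]
ee_rot: [-1.632, -2.684, -0.0]
ft_force: [0.4, 0.1, -0.2]
gripper_width: 0.422
```

```bash
python3 -c "
from h import *
delta([530,132,155])
reds(camera('wrist'),'pics/w13.png',70)
c=camera('scene');cv2.imwrite('pics/s13.png',c['frame'][:,:,::-1])
"
```

```text
t 29.2 pos [565.6  62.2 153.9] yangle 27.4 tilt 0.01 q [-0.09  0.54  1.64  0.    0.96 -0.57] w 0.422 F [ 0.4  0.1 -0.2]
tool delta [78.3  0.5 -1.1]
[253.  65.] 965 circ [466.9 154.4] 32.5 mid [467.4 154.6] [38.5 57.2] z [73.5 74.6]
[314.  54.] 447 circ [507.7 175.4] 9.9 mid [507.9 175. ] [17.4 18. ] z [73.5 74.5]
[376.  66.] 988 circ [548.7 196.5] 32.8 mid [547.7 196. ] [37.  58.5] z [73.5 74.5]
[314. 137.] 326 circ [529.7 132.1] 9.2 mid [529.8 132.1] [16.9 17. ] z [73.6 74.5]
```

View pics/w13.png

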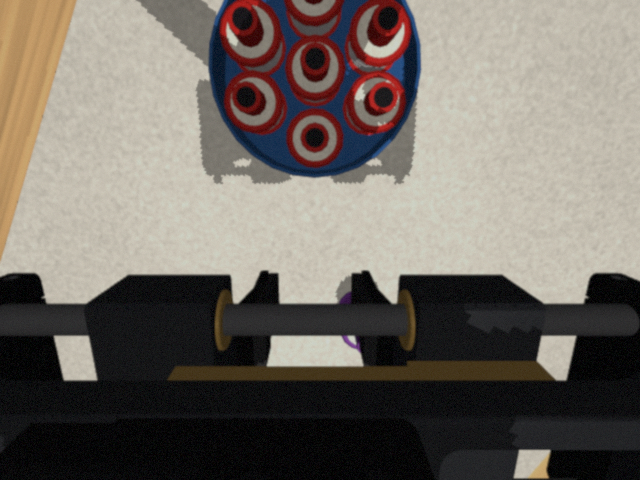

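View pics/s13.png

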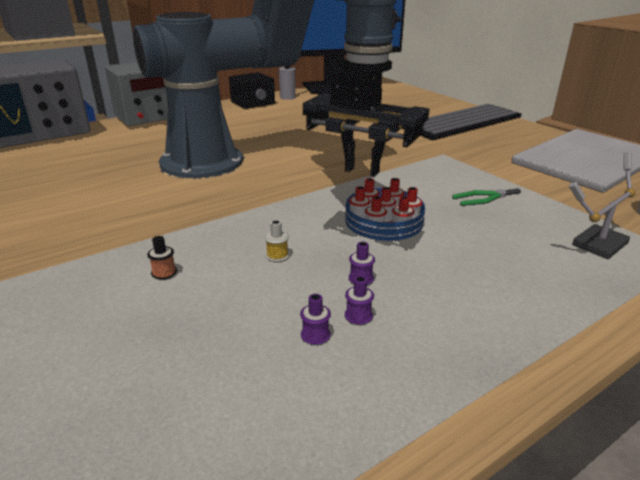

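All seven spools stand in the honeycomb. The new one is at wrist (315,137), the middle one at (315,60), and all hub tops are at about 74 mm. The arm is clear of everything.

```bash
python3 -c "
from bench import order
print(order.close_job())"
```

```text
the job is handed in; nothing more can be done
None
```

Both loose silver solder spools now stand in the two gaps of the tin, and the job was handed in at about 29 s. The hand-in reports no verdict. I gripped each one by its hub, lowered it until the wrist force showed it was on the floor, and let go at about 37 mm opening.

- **Placement:** by the wrist camera, the new spools stand at (484, 218) and (530, 132). The tin's centre is at (507, 175), so each is about 1 mm from its gap centre.
- **Middle spool:** it is still centred, within about 1 mm.
- **Standing on the floor:** the hub tops I could measure at the end, including the middle and near-gap spools, are at about 74 mm, as they should be on the tin's floor. The far-gap spool measured the same height just before I set the second one. It was at the picture's edge in the last wrist view, but the final scene picture shows it standing. The robot touches nothing.
- **Disagreement:** the top camera placed things about 3–4 mm lower in y than the wrist camera. I used the wrist values, since the measured grasps fit them better.
- **Regrip:** the first grip on the first spool was too high on the hub, so I opened and took it again 4 mm lower before lifting.

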